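Clear the plate and snap the cap home on its stud

ROBOT

A 6-joint arm with a two-finger parallel gripper is mounted at the origin on the work surface. World frame = base frame: x ahead of the robot, y to its left, z up, the work surface at z = 0. Lengths are in m, angles in rad, forces in N, time in s.
With the tool pointing down it reaches from about 0.35 to 0.85 m from the base axis. Payload 8.1 kg.
Tool frame: the origin (TCP) lies between the finger pads; the fingertips stand 25 mm ahead of it and the grasp point (between the pads) lies 6 mm ahead of it (nose_length is the distance from the TCP to the fingertips, in m); z points along the fingers, y is the line along which they close (so a half turn about z gives the same grasp; the last joint's range is limited). The gripper opens to 93 mm and grips with 3 to 60 N. Pads are 15 mm wide; open, the fingers measure 128 mm over their backs; the gripper's body (75 mm by 188 mm) begins 65 mm behind the grasp point.
Start: joints at [-1.278, 0.13, 1.488, -0, 1.523, -0.085], TCP at [0.221, -0.558, 0.244] pointing down, gripper open.
Joint ranges: [-2.96, 2.96], [-0.89, 2.26], [0.02, 2.5], [-1.34, 4.48], [0, 2.73], [-2.66, 2.66]. Speed limits (rad/s): [2.39, 2.39, 2.79, 3.14, 3.14, 3.14].

INTERFACE

Orientations are given as [roll, pitch, yaw] about the fixed x, y, z axes, in that order (R = Rz(yaw) Ry(pitch) Rx(roll)).
In Python, from rig import * gives the robot as it stands. The module is installed in compiled form; this text tells all that it offers.
- The arm moves only by the tool jog_arm, never from a script. Its argument "steps" is a list of rows, each a list of 5 numbers: the finger opening in mm, from 0 to 93, then the shift along the world's x, y, z in mm, then the turn about the world's z in rad. A call has 1 to 20 rows; each row shifts and turns the commanded pose from where the row before left it; what a row does not reach is not made up. A row lasts 1/12 s, in which the tool goes at most 41.7 mm and 7.16 degrees, less where a joint would pass 70% of its speed; a pose out of reach is approached as far as the arm can. A call is refused whole if a number of a shift passes 41.7 or a number of a turn 0.125, either way. A call with a gripper value outside its range is refused whole. The fingers move at their own pace and stop on an object; the grip force is fixed at half the most. Time passes only in rows, so rows that do not move let the fingers close. It gives the time, the measured TCP pose, the force, the opening and the grip force at its end, in the units of the state.
- state(): the state, without advancing time (a new reading comes with each control period).
- get_image(name): name is "scene" or "top" or "wrist"; returns the picture (384x512x3 uint8, red, green, blue); there is no depth.
- calibration(name): a dict with "vertical_fov" (degrees; the focal length in pixels is half the picture's height over the tangent of half this angle, whatever the lens; pixels are square), "cx", "cy" (the principal point, pixels), "rvec" (rotation vector, rad) and "tvec" (3), from world to camera coordinates, as OpenCV has them. Camera axes: x right, y down, z forward; pixel columns grow to the right and rows downward; lengths in m; the calibration is good to about 2 mm. A picture is of the moment at which its call begins: read the wrist's pose just before it. calibration takes no time and is no camera call; for the wrist camera it gives the pose at the moment of the call.
- finish_job(): hands the job in; it is judged then, once.
The state is a dict: "clock": time; "qpos": joint angles; "qd": joint speeds; "joint_efforts": joint torques, N m; "eef_pos": TCP position; "orientation": TCP orientation; "contact_force": force on the tool from outside, world axes, zero at the start; "wrist_torque": the same for the moment, N m; "opening": finger opening in m; "gripper_force": force on a finger pad.
Only numpy, scipy, OpenCV 4.12 (cv2) and the standard library are available. Lean on these libraries where they do the work, as an engineer would, in place of code of your own. Each camera call takes 0.05 s, during which the arm holds its last target. There are 200 camera calls.

TASK

Hold the scraper block and wipe the three loose steel chips off the aluminium plate with it, so that they lie on the bench (do not touch the chips with the fingers), then put the scraper down on the bench. Next fetch the knobbed cap, press it onto the plate's stud until it clicks, and keep pressing past the click until the rubber gasket under it is squeezed all the way down. Finish while still holding the cap pressed fully home: do not let go; leave the bottle, the screw box and the steel coupling where they are.

Things in the scene. Friction and masses are not known exactly. Their poses are not given: they have to be found in the camera images.
- plate: fixed aluminium plate 110 (x) x 200 (y) x 25 mm (z) lying on the bench; origin at the middle of its underside, x across it, y along it. The stud stands at y = +60 mm of it; the chips lie in the free part, between y = -82 and +2 mm and x = -32 to +42 mm of it. Its edges are open: what is pushed over an edge drops to the bench.
- stud_foot (a point): point on the stud's axis where it leaves the plate's top, 25 mm above the bench; axes as the plate's. The steel stud is 19 mm in diameter and 32 mm tall, its top 6 mm tapered to 10 mm diameter. Three steel spring catches bulge from it to 13.5 mm radius, 19 mm above this point; they retract when the cap's lip is pushed over them. Around its foot lies a round black sprung rubber gasket, 48 mm in diameter, top 8 mm above this point, 5 mm when squeezed all the way down.
- gasket (a joint): how far the gasket is squeezed down: 0 free, 0.003 m fully squeezed (a hard stop). It springs back: pushes with 3 N at first touch and 9 N fully squeezed.
- cap_center (a point): middle of the grey plastic cap, half-way up its 62 mm height, z axis up along the cap's axis; 60 g or so, standing on the bench. Lower 36 mm: round body 44 mm in diameter with a flat shoulder; above it a round knob 22 mm in diameter and 26 mm tall, made to be pinched from above, with the finger ends resting on the shoulder. Hollow below: bore 30 mm deep, with an inner lip at the mouth 4 mm high and 23 mm in clear diameter.
- cap_foot (a point): centre of the cap's underside (its mouth), 31 mm below the middle. The lip meets the catches when this point is about 24 mm above stud_foot; pushing it over them takes about 5 to 10 N; below about 19 mm the force drops, and from 15 to 10 mm the catches snap out over the lip and draw the cap down (the click). From 8 mm above it the cap squeezes the gasket, and it is fully home 5 mm above it. If let go it springs back up to 8 mm.
- scraper_center (a point): middle of the wooden scraper block, half-way up its 58 mm height, z up; about 120 g, standing on the bench, rubber sole down. Lower 28 mm: block 36 mm (x) by 96 mm (y); on it a grip rib 20 mm (x) by 56 mm (y), 30 mm tall, to be pinched across x from above, the finger ends resting on the block. It wipes along its x.
- scraper: the same scraper block; origin at the middle of its sole
- cap: the same cap; origin at the centre of its underside
- chip0_center (a point): loose steel offcut about 18 x 13 mm, 7 mm thick, lying on the free part of the plate; point at its middle
- chip1_center (a point): loose steel offcut about 12 x 20 mm, 7 mm thick, lying on the free part of the plate; point at its middle
- chip2_center (a point): loose steel offcut about 19 x 14 mm, L-shaped, 7 mm thick, lying on the free part of the plate; point at its middle
- chip0: the same chip, origin under its middle
- chip1: the same chip, origin under its middle
- chip2: the same chip, origin under its middle
- bottle: white bottle 56 mm in diameter, 130 mm tall, standing beyond the plate; leave alone; origin under its middle
- screw_box: cardboard carton 70 x 100 x 45 mm with a paper lid and a printed band, beyond the plate; leave alone; origin under its middle
- coupling: steel pipe coupling, 44 mm in diameter, 45 mm tall, open at both ends, standing beyond the plate; leave alone; origin under its middle

How it is judged:
By the outcome, as a careful person would: the job done as asked, in the order asked, and still so for the second after the job is handed in, while the arm keeps its last pose, push and grip.
It also fails if it takes over 61 s, if anything falls off the work surface, if the arm or the gripper's body presses on something with over 40 N, if the wrist force passes 120 N, or if a joint passes its speed limit or range.

## Working session

There is one attempt and no reset: what is moved stays moved. The work goes in short steps, Python scripts to look and compute and a tool call to move; the robot and the scene stay as the last step left them, time stands still between calls to the robot, and variables do not carry over. Pictures are saved under pics/ and viewed, at most 10 in all, crops included, and the job is handed in when it is done.

Besides the shell and the picture viewer there is one more tool, called after "Emit:" by a JSON object that holds its "api" and its "payload". jog_arm: Moves the arm, as the interface text tells. Its arguments: {"type":"object","properties":{"steps":{"type":"array","items":{"type":"array","items":{"type":"number"}}}},"required":["steps"]}

```bash
mkdir -p pics; cat > h.py <<'E'
from rig import *
import numpy as np, cv2
def K(c,h=384):
    f=h/2/np.tan(np.radians(c["vertical_fov"])/2); return np.array([[f,0,c["cx"]],[0,f,c["cy"]],[0,0,1]])
def pt(c,u,v,z):
    R=cv2.Rodrigues(np.array(c["rvec"],float))[0]; t=np.array(c["tvec"],float).ravel()
    d=R.T@np.linalg.inv(K(c))@[u,v,1]; o=-R.T@t
    return o+d*(z-o[2])/d[2]
def px(c,P):
    return cv2.projectPoints(np.array(P,float).reshape(-1,3),np.array(c["rvec"],float),np.array(c["tvec"],float),K(c),None)[0].reshape(-1,2)
def snap(n,f,crop=None,s=1.5):
    c=calibration(n); im=get_image(n)[:,:,::-1]
    if crop: im=im[crop[1]:crop[3],crop[0]:crop[2]]
    cv2.imwrite(f,cv2.resize(im,None,fx=s,fy=s,interpolation=cv2.INTER_CUBIC)); return c
E
python3 - <<'E'
from h import *
for n in("top","scene"):
    c=snap(n,f"pics/{n}0.png"); print(c)
print(state())
E
```

```text
{'vertical_fov': 54.10076886261389, 'cx': 255.41380772215442, 'cy': 188.1257963161036, 'rvec': array([ 2.18274445, -2.21611997,  0.08231584]), 'tvec': array([-0.00315702,  0.58212319,  0.87960413])}
{'vertical_fov': 54.19807533246798, 'cx': 251.0905241599711, 'cy': 192.0916997968942, 'rvec': array([ 2.33335275,  1.02958476, -0.34073084]), 'tvec': array([-0.37569226, -0.31646248,  1.14723245])}
{'clock': 0.1, 'qpos': array([-1.27838798e+00,  1.31091462e-01,  1.48914454e+00, -1.36141137e-05,
        1.52300181e+00, -8.54298857e-02]), 'qd': array([ 8.67127118e-04,  1.86841170e-06, -2.84227045e-03,  6.71304945e-05,
       -1.44700262e-03, -4.43655334e-04]), 'joint_efforts': array([ 1.33784113e-03, -5.61339855e+01, -4.93096876e+01,  7.68972980e-02,
        2.89613474e-02, -4.34585854e-05]), 'eef_pos': array([ 0.22121288, -0.55723368,  0.24270303]), 'orientation': array([-3.13995233e+00, -1.26827082e-04,  3.77838794e-01]), 'contact_force': array([0.11777632, 0.51246446, 0.26525906]), 'wrist_torque': array([-0.0534537 , -0.01471366,  0.01794432]), 'gripper_force': 0.0, 'opening': 0.09274749308639932}
```

View pics/top0.png

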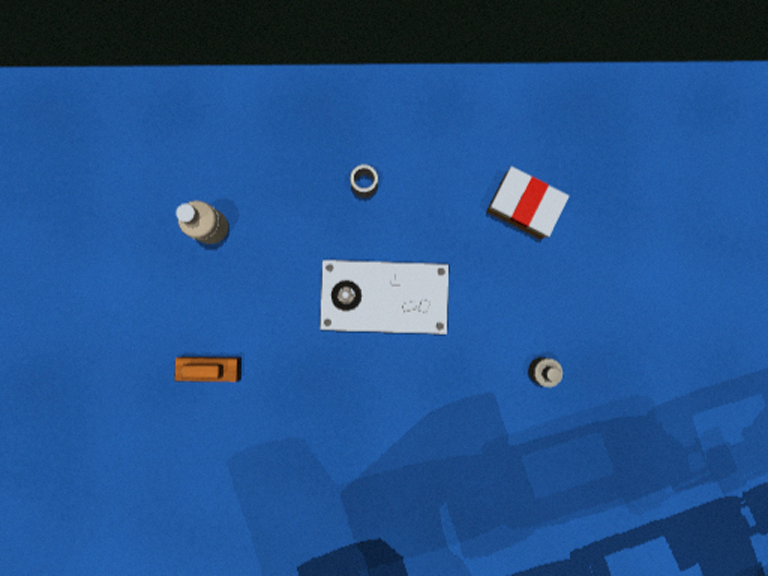

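View pics/scene0.png

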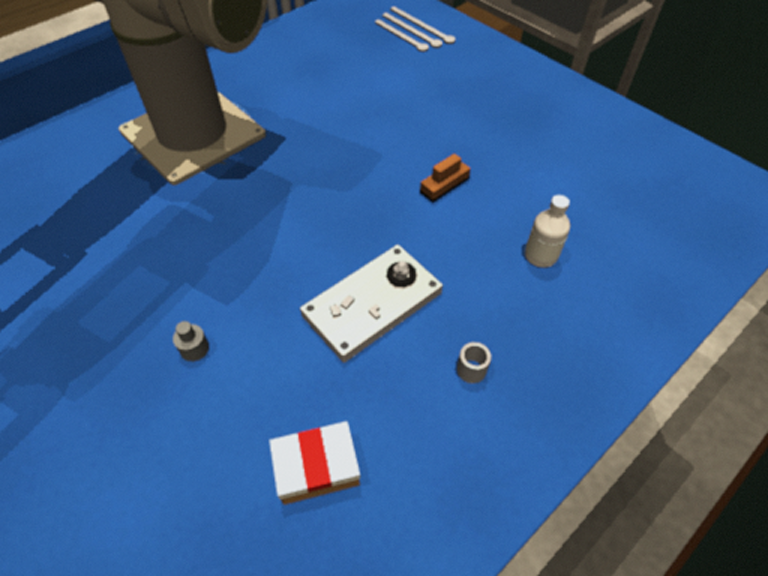

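The top view (768x576) shows the plate's corners at about (322,260) and (448,333), the stud at (346,295) and the chips at (395,281), (409,307) and (423,305). The scraper is at (207,369), the cap at (547,373), and the other items lie beyond the plate.

```bash
python3 - <<'E'
from h import *
im=get_image("top")[:,:,::-1]
a=cv2.resize(im[165:230,205:305],None,fx=6,fy=6,interpolation=cv2.INTER_CUBIC) #600x390
b=cv2.resize(im[230:263,110:165],None,fx=6,fy=6,interpolation=cv2.INTER_CUBIC) #330x198
d=cv2.resize(im[230:263,345:385],None,fx=6,fy=6,interpolation=cv2.INTER_CUBIC) #240x198
o=np.zeros((590,600,3),np.uint8); o[:390]=a; o[392:590,:330]=b; o[392:590,340:580]=d
cv2.imwrite("pics/crop.png",o)
c=calibration("top")
for n,u,v,z in[("stud",346,295,.057),("c1",322,260,.025),("c2",448,264,.025),("c3",447,333,.025),("c4",321,329,.025),("scr",202,370,.058),("cap",549,374,.062)]: print(n,pt(c,u/1.5,v/1.5,z).round(4))
E
```

```text
stud [0.5611 0.0452 0.057 ]
c1 [0.618 0.084 0.025]
c2 [ 0.6089 -0.1149  0.025 ]
c3 [ 0.5001 -0.1109  0.025 ]
c4 [0.5096 0.0865 0.025 ]
scr [0.452  0.2617 0.058 ]
cap [ 0.4375 -0.2584  0.062 ]
```

View pics/crop.png

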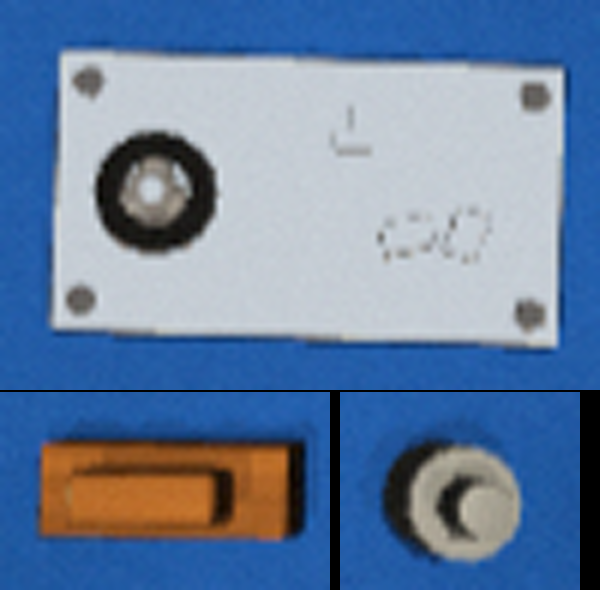

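```bash
python3 - <<'E'
from h import *
c=calibration("top")
A=lambda x,y:((x+.5)/6-.5+205,(y+.5)/6-.5+165)
B=lambda x,y:((x+.5)/6-.5+110,(y-392+.5)/6-.5+230)
D=lambda x,y:((x-340+.5)/6-.5+345,(y-392+.5)/6-.5+230)
for n,f,x,y,z in[("c1",A,62,50,.025),("c2",A,565,68,.025),("c3",A,558,348,.025),("c4",A,52,327,.025),("gask",A,156,192,.033),("stud",A,152,190,.057),
 ("L",A,352,132,.032),("A",A,407,236,.032),("B",A,468,235,.032),
 ("blk",B,164,492,.028),("rib",B,139,500,.058),("b1",B,40,443,.028),("b2",B,288,443,.028),("b3",B,288,540,.028),("b4",B,40,535,.028),("cap",D,466,503,.036),("knob",D,487,508,.062)]:
    print(n,pt(c,*f(x,y),z).round(4))
E
```

```text
c1 [0.619  0.0834 0.025 ]
c2 [ 0.609  -0.1151  0.025 ]
c3 [ 0.4988 -0.1099  0.025 ]
c4 [0.5102 0.0883 0.025 ]
gask [0.5621 0.0466 0.033 ]
stud [0.562  0.0469 0.057 ]
L [ 0.5845 -0.0302  0.032 ]
A [ 0.5435 -0.051   0.032 ]
B [ 0.5435 -0.0748  0.032 ]
blk [0.4502 0.2656 0.028 ]
rib [0.4501 0.266  0.058 ]
b1 [0.4698 0.3135 0.028 ]
b2 [0.4682 0.2178 0.028 ]
b3 [0.4309 0.2178 0.028 ]
b4 [0.4345 0.3132 0.028 ]
cap [ 0.4376 -0.2655  0.036 ]
knob [ 0.4383 -0.2654  0.062 ]
```

Emit:
{"api": "jog_arm", "payload": {"steps": [[93, 23, 31, 0, 0.05], [93, 23, 31, 0, 0.05], [93, 23, 31, 0, 0.05], [93, 23, 31, 0, 0.05], [93, 23, 31, 0, 0.05], [93, 23, 31, 0, 0.05], [93, 23, 31, 0, 0.05], [93, 23, 31, 0, 0.05], [93, 23, 31, 0, 0.05], [93, 23, 31, 0, 0.05], [93, 0, 40, -10, 0.05], [93, 0, 40, -10, 0.05], [93, 0, 40, -10, 0.05], [93, 0, 40, -10, 0.05], [93, 0, 40, -10, 0.05], [93, 0, 40, -10, 0.05], [93, 0, 40, -10, 0.05], [93, 0, 40, -10, 0.05], [93, 0, 40, -10, 0.05], [93, 0, 40, -10, 0.05]]}}

```text
clock: 1.82
eef_pos: [0.4508, 0.1543, 0.1432]
orientation: [3.141, -0.0, 1.38]
contact_force: [0.7, -0.4, 1.2]
opening: 0.0934
gripper_force: 0.0
```

Emit:
{"api": "jog_arm", "payload": {"steps": [[93, 0, 37, 0, 0.06], [93, 0, 37, 0, 0.06], [93, 0, 37, 0, 0.05], [93, 0, 0, 0, 0]]}}

```text
clock: 2.15
eef_pos: [0.4504, 0.2688, 0.1435]
orientation: [-3.141, -0.002, 1.555]
contact_force: [0.7, 0.4, 0.4]
opening: 0.0931
gripper_force: 0.0
```

```bash
python3 - <<'E'
from h import *
s=state();print(s["eef_pos"],s["orientation"])
c=snap("wrist","pics/w1.png")
p=s["eef_pos"]
print(px(c,[[p[0],p[1],.058],[.45,.266,.058]])*1.5)
np.save("w1.npy",c,allow_pickle=True)
E
```

```text
[0.45036612 0.26884586 0.14350243] [-3.14137951e+00 -2.39600046e-03  1.55512101e+00]
[[384.85575333 313.59942179]
 [384.24549512 318.65888397]]
```

View pics/w1.png

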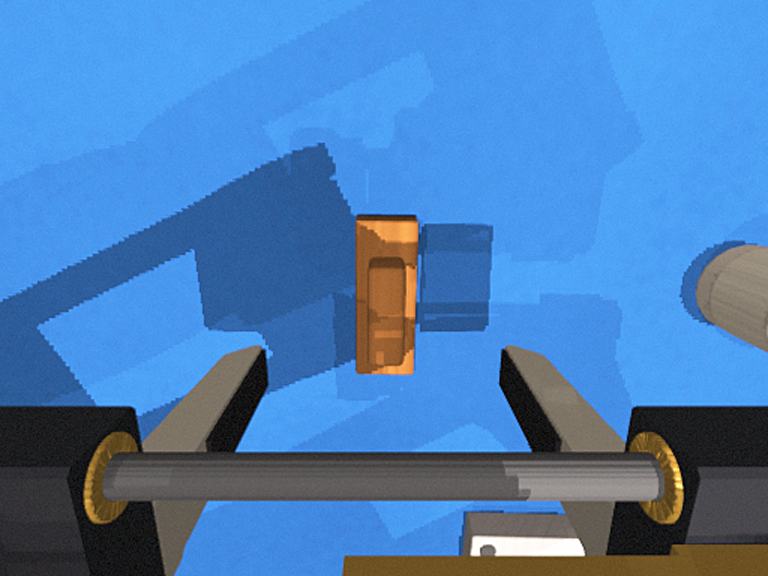

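The wrist view shows the rib centred at about (387,312), within 1–2 mm of the point projected below the TCP (385,314). I'll descend and grip.

Emit:
{"api": "jog_arm", "payload": {"steps": [[93, 0, -2, -25, 0], [93, 0, 0, -25, 0], [93, 0, 0, -20, 0], [93, 0, 0, -12, 0], [93, 0, 0, -7, 0], [93, 0, 0, 0, 0], [15, 0, 0, 0, 0], [15, 0, 0, 0, 0], [15, 0, 0, 0, 0], [15, 0, 0, 0, 0], [15, 0, 0, 0, 0], [15, 0, 0, 0, 0], [15, 0, 0, 0, 0], [15, 0, 0, 0, 0]]}}

```text
clock: 3.37
eef_pos: [0.4514, 0.2614, 0.0547]
orientation: [3.141, -0.0, 1.548]
contact_force: [1.2, -0.3, 0.3]
opening: 0.0444
gripper_force: 0.0
```

Emit:
{"api": "jog_arm", "payload": {"steps": [[15, 0, 0, 0, 0], [15, 0, 0, 0, 0], [15, 0, 0, 0, 0], [15, 0, 0, 0, 0], [15, 0, 0, 0, 0], [15, 0, 0, 0, 0], [15, 0, 0, 0, 0], [15, 0, 0, 0, 0]]}}

```text
clock: 4.03
eef_pos: [0.4513, 0.2613, 0.0546]
orientation: [-3.141, 0.0, 1.548]
contact_force: [0.4, 1.1, -0.9]
opening: 0.0196
gripper_force: 30.0
```

Emit:
{"api": "jog_arm", "payload": {"steps": [[15, 0, 0, 15, 0], [15, 0, 0, 30, 0], [15, 0, 0, 30, 0], [15, 5, -35, 0, -0.007], [15, 6, -35, 0, -0.007], [15, 6, -35, 0, -0.007], [15, 6, -35, 0, -0.007], [15, 6, -35, 0, 0], [15, 6, -35, 0, 0], [15, 6, -35, 0, 0], [15, 6, -35, 0, 0], [15, 4, -35, 0, 0], [15, 0, 0, 0, 0], [15, 0, 0, 0, 0]]}}

```text
clock: 5.2
eef_pos: [0.5022, -0.0553, 0.1295]
orientation: [-3.141, -0.0, 1.516]
contact_force: [-0.4, -0.6, -0.9]
opening: 0.0199
gripper_force: 30.0
```

```bash
python3 - <<'E'
from h import *
s=state();print(s["eef_pos"],s["orientation"],s["contact_force"],s["opening"])
c=snap("wrist","pics/w2.png")
# plate corners
C=np.array([.5593,-.0133]);R=np.array([[1,.05],[-.05,1]])
P=[list(C+R@l)+[.025] for l in[(-.055,.1),(.055,.1),(.055,-.1),(-.055,-.1)]]
print(px(c,P)*1.5)
np.save("w2.npy",c,allow_pickle=True)
E
```

```text
[ 0.50220772 -0.05534977  0.12947238] [-3.14120187e+00 -8.04815736e-05  1.51609983e+00] [-0.35062597 -0.55337595 -0.92507701] 0.01987336239905883
[[383.26197412  12.84553628]
 [614.71590707  11.49978191]
 [567.15427201 387.98709799]
 [384.84449055 388.77108477]]
```

View pics/w2.png

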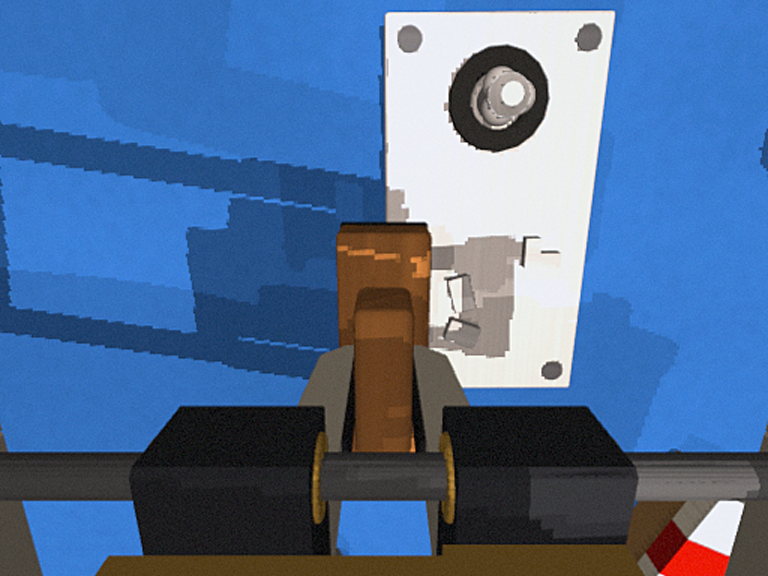

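The plate matches its predicted corners. The chips are at about (540,250), (460,293) and (461,332), to the right of the held scraper, whose far edge is near row 225–233.

```bash
python3 - <<'E'
from h import *
c=np.load("w2.npy",allow_pickle=True).item()
C=np.array([.5593,-.0133]);R=np.array([[1,.05],[-.05,1]])
for n,u,v,z in[("sfar",385,233,.103),("sl",338,233,.103),("sr",431,233,.103),("Ltop",525,237,.031),("Lbot",545,268,.031),("Lright",561,255,.031),("Atop",458,275,.031),("Aleft",446,280,.031),("Bbot",470,349,.028),("Bleft",445,330,.031)]:
    p=pt(c,u/1.5,v/1.5,z); print(n,p.round(4),(R.T@(p[:2]-C)).round(4))
E
```

```text
sfar [ 0.5049 -0.0026  0.103 ] [-0.055   0.0079]
sl [ 0.4874 -0.0017  0.103 ] [-0.0725  0.008 ]
sr [ 0.522  -0.0036  0.103 ] [-0.0378  0.0079]
Ltop [ 0.5788 -0.0211  0.031 ] [ 0.0198 -0.0069]
Lbot [ 0.5902 -0.0388  0.031 ] [ 0.0322 -0.0239]
Lright [ 0.5984 -0.032   0.031 ] [ 0.0401 -0.0168]
Atop [ 0.543  -0.0401  0.031 ] [-0.0149 -0.0276]
Aleft [ 0.5364 -0.0426  0.031 ] [-0.0214 -0.0304]
Bbot [ 0.5501 -0.0858  0.028 ] [-0.0055 -0.073 ]
Bleft [ 0.5355 -0.0719  0.031 ] [-0.0209 -0.0598]
```

Emit:
{"api": "jog_arm", "payload": {"steps": [[15, 0, 0, -20, 0], [15, 0, 0, -16, 0], [15, 0, 0, -8, 0], [15, 0, 0, -4, 0], [15, 0, 0, -1, 0], [15, 0, 0, 0, 0]]}}

```text
clock: 5.75
eef_pos: [0.5025, -0.053, 0.0809]
orientation: [3.142, -0.0, 1.521]
contact_force: [0.6, -0.5, -0.3]
opening: 0.0199
gripper_force: 30.0
```

Emit:
{"api": "jog_arm", "payload": {"steps": [[15, 0, 0, -1, 0], [15, 6, -0.3, 0, 0], [15, 8, -0.4, 0, 0], [15, 8, -0.4, 0, 0], [15, 8, -0.4, 0, 0], [15, 8, -0.4, 0, 0], [15, 8, -0.4, 0, 0], [15, 8, -0.4, 0, 0], [15, 8, -0.4, 0, 0]]}}

```text
clock: 6.5
eef_pos: [0.565, -0.0568, 0.0795]
orientation: [-3.141, -0.0, 1.52]
contact_force: [-1.7, -0.3, 2.1]
opening: 0.0199
gripper_force: 30.0
```

Emit:
{"api": "jog_arm", "payload": {"steps": [[15, 8, -0.4, 0, 0], [15, 8, -0.4, 0, 0], [15, 8, -0.4, 0, 0], [15, 8, -0.4, 0, 0], [15, 8, -0.4, 0, 0], [15, 8, -0.4, 0, 0], [15, 8, -0.4, 0, 0], [15, 0, 0, 0, 0], [15, 0, 0, 20, 0], [15, 0, 0, 30, 0], [15, -40, 0, 0, 0], [15, -40, 0, 0, 0], [15, -40, 0, 0, 0], [15, -30, 0, 0, 0], [15, 0, 0, 0, 0]]}}

```text
clock: 7.75
eef_pos: [0.464, -0.0588, 0.1272]
orientation: [-3.135, -0.001, 1.52]
contact_force: [-0.7, -0.4, -1.4]
opening: 0.0195
gripper_force: 30.0
```

```bash
python3 - <<'E'
from h import *
s=state();print(s["eef_pos"],s["contact_force"])
a=cv2.resize(get_image("top")[150:250,190:390,::-1],None,fx=3,fy=3,interpolation=cv2.INTER_CUBIC)
b=cv2.resize(get_image("scene")[130:260,180:380,::-1],None,fx=2.3,fy=2.3,interpolation=cv2.INTER_CUBIC)
o=np.zeros((600,600,3),np.uint8);o[:300]=a;o[300:300+b.shape[0],:b.shape[1]]=b[:300]
cv2.imwrite("pics/aft.png",o)
E
```

```text
[ 0.46395437 -0.05876713  0.12718768] [-0.73151518 -0.38566084 -1.39261245]
```

View pics/aft.png

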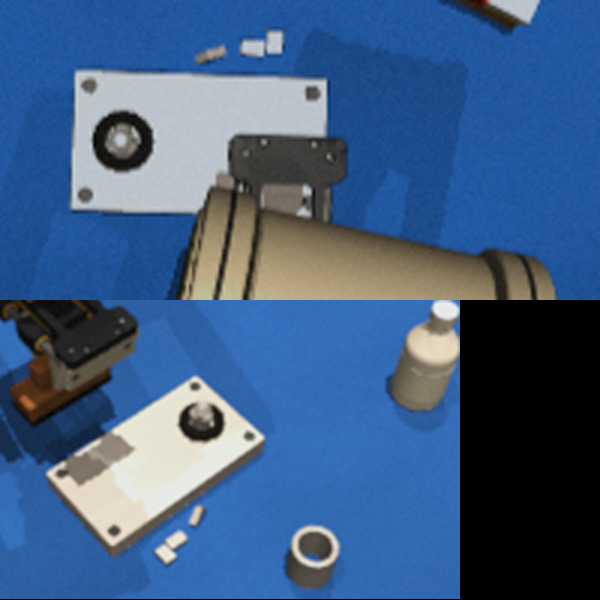

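All three chips lie on the bench beyond the plate's far edge, at about (210,55), (253,47) and (275,42) in the top crop. The plate is clear. Next I'll put the scraper down at about (0.43, 0.12).

Emit:
{"api": "jog_arm", "payload": {"steps": [[15, -7, 36, 0, 0], [15, -7, 36, 0, 0], [15, -7, 36, 0, 0], [15, -7, 36, 0, 0], [15, -7, 35, 0, 0], [15, 0, 0, -25, 0], [15, 0, 0, -25, 0], [15, 0, 0, -12, 0], [15, 0, 0, -6, 0], [15, 0, 0, -3, 0], [15, 0, 0, 0, 0]]}}

```text
clock: 8.77
eef_pos: [0.4361, 0.1195, 0.0588]
orientation: [3.141, -0.0, 1.52]
contact_force: [0.4, 0.1, -2.1]
opening: 0.0195
gripper_force: 30.0
```

Emit:
{"api": "jog_arm", "payload": {"steps": [[15, 0, 0, -2, 0], [15, 0, 0, -1, 0], [15, 0, 0, -1, 0], [15, 0, 0, 0, 0]]}}

```text
clock: 9.1
eef_pos: [0.4358, 0.1194, 0.0551]
orientation: [3.141, -0.0, 1.519]
contact_force: [-0.3, -0.4, -1.2]
opening: 0.0195
gripper_force: 30.0
```

Emit:
{"api": "jog_arm", "payload": {"steps": [[15, 0, 0, -0.5, 0], [60, 0, 0, 0, 0], [60, 0, 0, 0, 0], [60, 0, 0, 0, 0], [60, 0, 0, 0, 0], [60, 0, 0, 0, 0], [60, 0, 0, 0, 0], [60, 0, 0, 0, 0], [60, 0, 0, 0, 0], [60, 0, 0, 10, 0], [60, 0, 0, 25, 0], [60, 0, 0, 30, 0], [60, 0, 0, 20, 0]]}}

```text
clock: 10.18
eef_pos: [0.4359, 0.1195, 0.1421]
orientation: [3.14, -0.0, 1.52]
contact_force: [1.2, -0.9, 1.2]
opening: 0.0601
gripper_force: 0.0
```

Emit:
{"api": "jog_arm", "payload": {"steps": [[60, 0, -38.5, 0, 0], [60, 0, -38.5, 0, 0], [60, 0, -38.5, 0, 0], [60, 0, -38.5, 0, 0], [60, 0, -38.5, 0, 0], [60, 0, -38.5, 0, 0], [60, 0, -38.5, 0, 0], [60, 0, -38.5, 0, 0], [60, 0, -38.5, 0, 0], [60, 0, -38.5, 0, 0], [60, 0, 0, 0, 0], [60, 0, 0, 0, 0]]}}

```text
clock: 11.18
eef_pos: [0.435, -0.2675, 0.1398]
orientation: [3.141, 0.0, 1.516]
contact_force: [0.6, 0.1, -0.9]
opening: 0.0599
gripper_force: 0.0
```

```bash
python3 - <<'E'
from h import *
s=state();print(s["eef_pos"],s["orientation"])
c=snap("wrist","pics/w3.png"); np.save("w3.npy",c,allow_pickle=True)
p=s["eef_pos"]
print(px(c,[[p[0],p[1],.062],[.438,-.2655,.062],[.438,-.2655,.036]])*1.5)
a=cv2.imread("pics/w3.png"); b=cv2.resize(get_image("top")[150:250,190:350,::-1],None,fx=1.3,fy=1.3); a[:b.shape[0],:b.shape[1]]=b
t=cv2.resize(get_image("scene")[80:250,180:380,::-1],None,fx=1.3,fy=1.3); a[:t.shape[0],-t.shape[1]:]=t
cv2.imwrite("pics/w3.png",a)
E
```

```text
[ 0.43499705 -0.26748197  0.13976133] [3.14143634e+00 1.13803789e-04 1.51628518e+00]
[[384.79818343 318.21282136]
 [390.44801277 314.27985502]
 [389.71279632 298.68326992]]
```

View pics/w3.png

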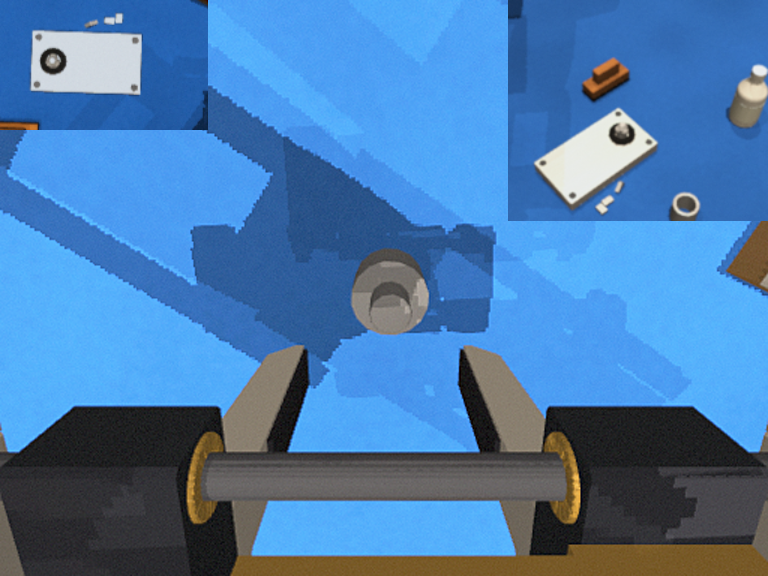

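The cap's knob is at about (391,313), as predicted. The insets show the scraper standing on the bench and the plate clear. I'll grasp the cap.

Emit:
{"api": "jog_arm", "payload": {"steps": [[60, 4, 1, -25, 0], [60, 0, 0, -25, 0], [60, 0, 0, -16, 0], [60, 0, 0, -8, 0], [60, 0, 0, -3, 0], [60, 0, 0, 0, 0], [15, 0, 0, 0, 0], [15, 0, 0, 0, 0], [15, 0, 0, 0, 0], [15, 0, 0, 0, 0], [15, 0, 0, 0, 0], [15, 0, 0, 0, 0], [15, 0, 0, 0, 0], [15, 0, 0, 0, 0], [15, 0, 0, 0, 0], [15, 0, 0, 0, 0], [15, 0, 0, 0, 0], [15, 0, 0, 0, 0]]}}

```text
clock: 12.83
eef_pos: [0.4394, -0.2647, 0.0623]
orientation: [3.142, 0.0, 1.52]
contact_force: [-1.5, -0.5, 2.9]
opening: 0.0215
gripper_force: 30.0
```

Emit:
{"api": "jog_arm", "payload": {"steps": [[15, 0, 0, 20, 0], [15, 0, 0, 35, 0], [15, 0, 0, 28, 0], [15, 13.8, 34.6, 0, 0], [15, 13.8, 34.6, 0, 0], [15, 13.8, 34.6, 0, 0], [15, 13.8, 34.6, 0, 0], [15, 13.8, 34.6, 0, 0], [15, 13.8, 34.6, 0, 0], [15, 13.8, 34.6, 0, 0], [15, 13.8, 34.6, 0, 0], [15, 13.8, 34.6, 0, 0], [15, 0, 0, 0, 0], [15, 0, 0, 0, 0]]}}

```text
clock: 14.0
eef_pos: [0.5636, 0.0488, 0.1446]
orientation: [-3.141, -0.0, 1.523]
contact_force: [0.3, -0.4, -0.8]
opening: 0.0213
gripper_force: 30.0
```

```bash
python3 - <<'E'
from h import *
s=state();print(s["eef_pos"],s["orientation"],s["contact_force"],s["opening"])
c=snap("wrist","pics/w4.png"); np.save("w4.npy",c,allow_pickle=True)
p=s["eef_pos"]
foot=p[2]-.0623
print(px(c,[[p[0],p[1],foot],[p[0],p[1],foot+.036],[p[0],p[1],foot+.062],[.5623,.0466,.057],[.5623,.0466,.033]])*1.5)
E
```

```text
[0.56355013 0.04882815 0.14459247] [-3.14077113e+00 -4.58594385e-05  1.52344952e+00] [ 0.30378337 -0.35256695 -0.7554097 ] 0.021252960133937508
[[385.08381807 329.41726205]
 [385.42033348 362.3471953 ]
 [385.75296009 394.89658681]
 [382.76423533 315.85840441]
 [382.80743099 301.80423402]]
```

View pics/w4.png

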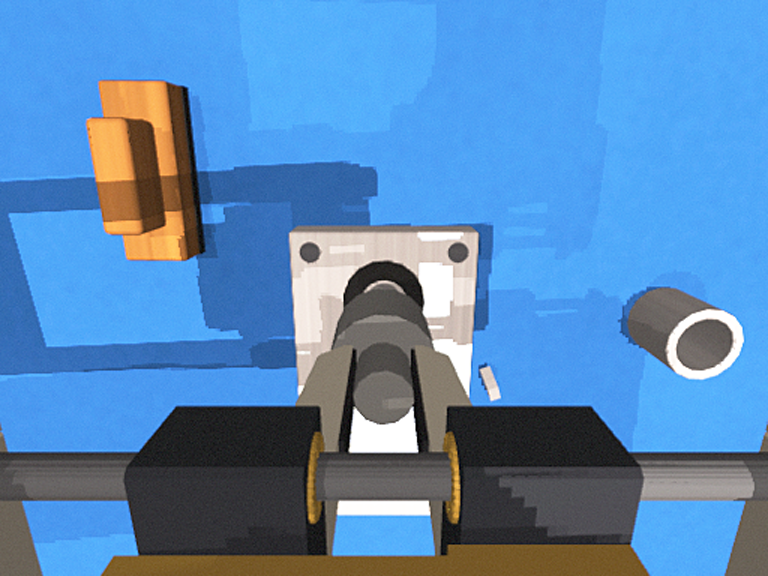

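```bash
python3 - <<'E'
from h import *
c=np.load("w4.npy",allow_pickle=True).item()
C=np.array([.5593,-.0133]);R=np.array([[1,.05],[-.05,1]])
P=[list(C+R@l)+[.025] for l in[(-.055,.1),(.055,.1)]]+[list(C+R@l)+[.033] for l in[(0,.084),(-.024,.06),(.024,.06)]]
print(px(c,P)*1.5)
for i in range(4):
    get_image("wrist"); s=state(); print(s["eef_pos"].round(4))
E
python3 - <<'E'
import cv2;a=cv2.imread('pics/w4.png')[215:435,270:500];cv2.imwrite('pics/w4c.png',cv2.resize(a,None,fx=2.6,fy=2.6))
E
```

```text
[[287.44779196 231.06934938]
 [478.49682399 231.53544725]
 [382.89478323 261.59748014]
 [341.75303137 301.54138738]
 [423.84629702 301.74295676]]
[0.5631 0.0465 0.1446]
[0.563  0.046  0.1447]
[0.5631 0.0457 0.1449]
[0.5632 0.0456 0.145 ]
```

View pics/w4c.png

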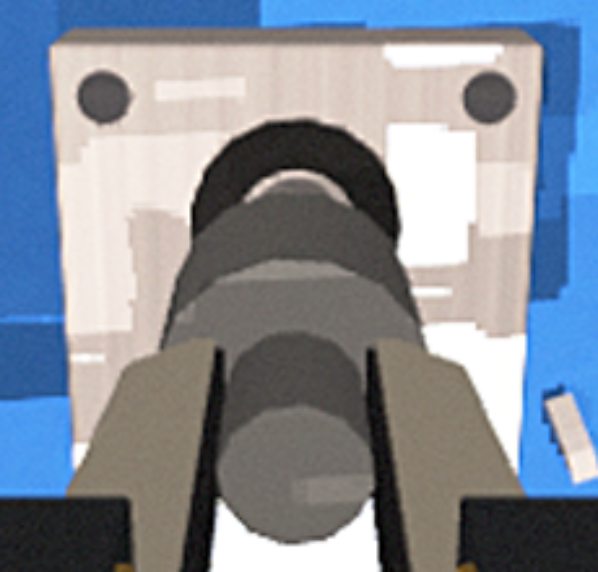

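```bash
python3 - <<'E'
from h import *
old=cv2.imread("pics/w4.png"); 
p=state()["eef_pos"]; c=snap("wrist","pics/w5.png"); new=cv2.imread("pics/w5.png"); np.save("w5.npy",c,allow_pickle=True)
g=lambda a:cv2.cvtColor(a,cv2.COLOR_BGR2GRAY)
for n,(x0,y0,x1,y1) in dict(bolts=(280,220,490,275),gask=(335,255,432,300),knob=(355,365,412,405)).items():
    r=cv2.matchTemplate(g(new)[y0-12:y1+12,x0-12:x1+12],g(old)[y0:y1,x0:x1],cv2.TM_CCOEFF_NORMED); print(n,np.array(cv2.minMaxLoc(r)[3])-12,r.max().round(3))
print(p, px(c,[[.5628,.0471,.033],[p[0],p[1],p[2]]])*1.5, state()["contact_force"])
E
```

```text
bolts [ 0 -6] 0.96
gask [ 0 -6] 0.971
knob [0 0] 0.978
[0.56320497 0.04558066 0.14498945] [[383.84430367 295.3742795 ]
 [385.75958098 395.30344829]] [ 0.21185957 -0.30185284 -0.14808866]
```

Readings show that the arm settled 3 mm back in y after the fast move. I'll correct +2 mm in y and descend gently.

Emit:
{"api": "jog_arm", "payload": {"steps": [[15, 0, 2, -8, 0], [15, 0, 0, -8, 0], [15, 0, 0, -4, 0], [15, 0, 0, -2, 0], [15, 0, 0, 0, 0], [15, 0, 0, 0, 0], [15, 0, 0, 0, 0], [15, 0, 0, 0, 0]]}}

```text
clock: 14.97
eef_pos: [0.5638, 0.0489, 0.1235]
orientation: [3.141, -0.0, 1.52]
contact_force: [0.5, 0.5, -0.9]
opening: 0.0215
gripper_force: 30.0
```

Emit:
{"api": "jog_arm", "payload": {"steps": [[15, 0, 0, 0, 0], [15, 0, 0, 0, 0], [15, 0, 0, 0, 0], [15, 0, 0, 0, 0], [15, 0, 0, 0, 0], [15, 0, 0, 0, 0]]}}

```text
clock: 15.47
eef_pos: [0.5635, 0.0488, 0.1231]
orientation: [-3.142, -0.0, 1.52]
contact_force: [-0.4, 0.3, -1.0]
opening: 0.0212
gripper_force: 30.0
```

```bash
python3 - <<'E'
from h import *
for i in range(5):
    get_image("wrist"); s=state(); print(s["eef_pos"].round(4),s["contact_force"].round(1))
E
```

```text
[0.5635 0.0488 0.1231] [ 0.4 -0.4 -0.5]
[0.5635 0.0488 0.1231] [ 0.6  0.8 -0. ]
[0.5636 0.0488 0.1231] [-1.5 -0.7 -0.2]
[0.5635 0.0488 0.1231] [ 0.8  0.7 -1. ]
[0.5635 0.0488 0.1231] [-0.3 -0.  -1.2]
```

Emit:
{"api": "jog_arm", "payload": {"steps": [[15, 0, -1, -2, 0], [15, 0, 0, -2, 0], [15, 0, 0, -2, 0], [15, 0, 0, -2, 0], [15, 0, 0, -1, 0], [15, 0, 0, -1, 0], [15, 0, 0, 0, 0], [15, 0, 0, 0, 0]]}}

```text
clock: 16.38
eef_pos: [0.5635, 0.0478, 0.1131]
orientation: [-3.141, -0.0, 1.52]
contact_force: [0.1, 0.1, -0.4]
opening: 0.0212
gripper_force: 30.0
```

Emit:
{"api": "jog_arm", "payload": {"steps": [[15, 0, 0, -1, 0], [15, 0, 0, -1, 0], [15, 0, 0, -1, 0], [15, 0, 0, -1, 0], [15, 0, 0, 0, 0]]}}

```text
clock: 16.8
eef_pos: [0.5642, 0.0477, 0.11]
orientation: [3.14, 0.0, 1.52]
contact_force: [-0.2, -0.0, 3.7]
opening: 0.0216
gripper_force: 30.0
```

Emit:
{"api": "jog_arm", "payload": {"steps": [[15, 0, 0, -1, 0], [15, 0, 0, -1, 0], [15, 0, 0, -1, 0], [15, 0, 0, -1, 0], [15, 0, 0, -1, 0], [15, 0, 0, 0, 0]]}}

```text
clock: 17.3
eef_pos: [0.564, 0.0477, 0.1045]
orientation: [3.141, 0.0, 1.52]
contact_force: [1.5, -0.6, -0.8]
opening: 0.0213
gripper_force: 30.0
```

Emit:
{"api": "jog_arm", "payload": {"steps": [[15, 0, 0, -1, 0], [15, 0, 0, -1, 0], [15, 0, 0, -1, 0], [15, 0, 0, -1, 0], [15, 0, 0, -1, 0], [15, 0, 0, -1, 0], [15, 0, 0, -1, 0], [15, 0, 0, 0, 0]]}}

```text
clock: 17.97
eef_pos: [0.563, 0.0479, 0.0966]
orientation: [-3.14, -0.0, 1.52]
contact_force: [0.0, 0.3, -1.3]
opening: 0.0213
gripper_force: 30.0
```

Emit:
{"api": "jog_arm", "payload": {"steps": [[15, 0, 0, -1, 0], [15, 0, 0, -1, 0], [15, 0, 0, -1, 0], [15, 0, 0, 0, 0], [15, 0, 0, 0, 0]]}}

```text
clock: 18.38
eef_pos: [0.5634, 0.0479, 0.0944]
orientation: [-3.141, -0.0, 1.52]
contact_force: [-3.2, -0.7, 4.5]
opening: 0.022
gripper_force: 30.0
```

Emit:
{"api": "jog_arm", "payload": {"steps": [[15, 0, 0, -1, 0], [15, 0, 0, -1, 0], [15, 0, 0, 0, 0], [15, 0, 0, 0, 0]]}}

```text
clock: 18.72
eef_pos: [0.5635, 0.0479, 0.0926]
orientation: [-3.142, -0.0, 1.52]
contact_force: [-4.3, 0.1, 6.7]
opening: 0.0218
gripper_force: 30.0
```

Emit:
{"api": "jog_arm", "payload": {"steps": [[15, 0, 0, -1, 0], [15, 0, 0, 0, 0], [15, 0, 0, 0, 0], [15, 0, 0, 0, 0]]}}

```text
clock: 19.05
eef_pos: [0.5636, 0.0479, 0.0921]
orientation: [3.141, -0.0, 1.52]
contact_force: [-6.4, 0.2, 11.2]
opening: 0.0218
gripper_force: 30.0
```

Emit:
{"api": "jog_arm", "payload": {"steps": [[15, 0, 0, -1, 0], [15, 0, 0, 0, 0], [15, 0, 0, 0, 0], [15, 0, 0, 0, 0]]}}

```text
clock: 19.38
eef_pos: [0.5637, 0.0479, 0.092]
orientation: [3.141, -0.0, 1.52]
contact_force: [-10.7, 0.7, 17.4]
opening: 0.0215
gripper_force: 30.0
```

Emit:
{"api": "jog_arm", "payload": {"steps": [[15, -1, 0, -1, 0], [15, 0, 0, 0, 0], [15, 0, 0, 0, 0], [15, 0, 0, 0, 0], [15, 0, 0, 0, 0]]}}

```text
clock: 19.8
eef_pos: [0.5636, 0.0479, 0.0919]
orientation: [3.139, -0.0, 1.52]
contact_force: [-9.5, 1.5, 22.6]
opening: 0.0215
gripper_force: 30.1
```

```bash
python3 - <<'E'
from h import *
s=state();print(s["eef_pos"],s["contact_force"],s["wrist_torque"])
a=cv2.resize(get_image("scene")[100:250,180:380,::-1],None,fx=3.8,fy=3.8,interpolation=cv2.INTER_CUBIC)
cv2.imwrite("pics/end.png",a)
E
```

```text
[0.56355868 0.04790291 0.0919407 ] [-9.53949744  1.47208936 22.56650513] [0.02371259 1.69410974 0.02561763]
```

View pics/end.png

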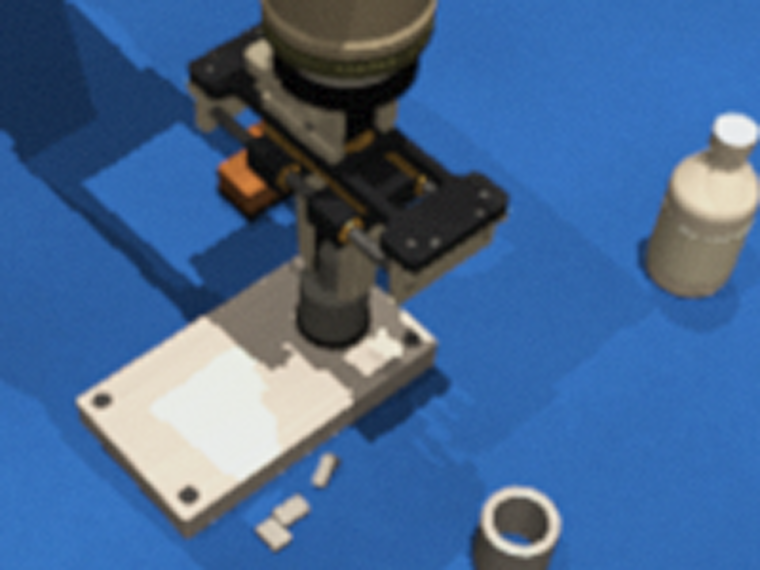

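The cap sits on the gasket at about (333,310) and is pressed against the hard stop: 22 N, and the height no longer changes. The chips are on the bench and the scraper is standing on it.

```bash
python3 -c "
from rig import *
print(finish_job())"
```

```text
the job is handed in; nothing more can be done
None
```

The job is handed in: the three chips are wiped onto the bench and the scraper is put down, and the cap is clicked on and still held fully home against the stop at about 22 N, at 19.8 s of the 61 s allowed.

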